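# Set up the board-thickness gauge

## Task

Take the flat setting blade by its upright handle, lay it flat on the plate of the gauge stand and slide it, ramped end first, straight and centred under the sprung plunger, without jacking the plunger up, until the plunger stands on the flat of the blade with the blade's front edge about 60 mm past it; leave the blade there. Then on the readout console press fully down, one at a time and letting each spring back, first the round key, then the square key, then the long bar key. Do not press the plus-shaped key, and leave the other things on the bench alone.

Things in the scene. Friction and masses are not known exactly. Their poses are not given: they have to be found in the camera images.
- blade_grip (a point): the setting blade, loose, about 0.25 kg: a flat steel strip 190 long, 34 wide, 10 thick, lying flat, with an upright block handle near one end. This point is the middle of the handle, 46 above the blade's underside. The handle is 40 long (along the blade), 22 wide (the width to grip), and its top is 72 above the underside. Axes: x along the blade from handle to ramped end, z up
- blade_tip (a point): middle of the front edge of the blade, at its underside, 170 ahead (+x) of blade_grip and 46 below it; same axes. The last 35 before this edge are a ramp, 3 thick at the edge rising to the full 10
- stand_foot (a point): point on the top face of the gauge stand's steel base plate, straight below the plunger; x is the way the blade is pushed in (from the stand's open front towards its column), z up. The plate's top is 20 above the table
- stand: the gauge stand, fixed; origin on the table 20 below stand_foot, same axes. Base plate 120 wide, reaching 140 in front (-x) and 150 behind the origin. Column face 100 behind it. An overhanging arm (underside 125 above the table, reaching 22 in front) carries the plunger; a dark round cap, 40 across, on top of the arm marks the plunger's place
- plunger (a joint): lift of the sprung vertical steel plunger, m: 0 when free (its round tip, radius 9, is 6 above the plate), 0.004 when it stands on the flat top of the blade lying on the plate, 0.014 at its stop. Its spring presses down with about 3 N, so the blade is felt to drag as it goes under
- key_round_top (a point): middle of the top of the round key, 44 across, white like the others, one of four on the top of the readout console (230 x 170 box, top 40 above the table; keys about 72 apart in a two by two block, which key is where varies). Key tops are 60 above the table when up and 16 proud of their module; z up, x away from the robot towards the raised display (top 75 above the table, at least 46 beyond the middle of any key)
- key_round (a joint): how far the round key is pressed, m: 0 up, 0.007 fully down; about 1.2 N to start it, 4 N fully down; it springs back by itself
- key_square_top (a point): middle of the top of the square key, 44 x 44, white like the others, one of four on the top of the readout console (230 x 170 box, top 40 above the table; keys about 72 apart in a two by two block, which key is where varies). Key tops are 60 above the table when up and 16 proud of their module; z up, x away from the robot towards the raised display (top 75 above the table, at least 46 beyond the middle of any key)
- key_square (a joint): how far the square key is pressed, m: 0 up, 0.007 fully down; about 1.2 N to start it, 4 N fully down; it springs back by itself
- key_bar_top (a point): middle of the top of the long narrow key, 56 long (along the console's y) and 20 wide, white like the others, one of four on the top of the readout console (230 x 170 box, top 40 above the table; keys about 72 apart in a two by two block, which key is where varies). Key tops are 60 above the table when up and 16 proud of their module; z up, x away from the robot towards the raised display (top 75 above the table, at least 46 beyond the middle of any key)
- key_bar (a joint): how far the bar key is pressed, m: 0 up, 0.007 fully down; about 1.2 N to start it, 4 N fully down; it springs back by itself
- key_cross_top (a point): middle of the top of the plus-shaped key, 50 across with 16 wide arms, white like the others, one of four on the top of the readout console (230 x 170 box, top 40 above the table; keys about 72 apart in a two by two block, which key is where varies). Key tops are 60 above the table when up and 16 proud of their module; z up, x away from the robot towards the raised display (top 75 above the table, at least 46 beyond the middle of any key)
- key_cross (a joint): how far the cross key is pressed, m: 0 up, 0.007 fully down; about 1.2 N to start it, 4 N fully down; it springs back by itself
- spool: solder spool, 60 across, 32 high, loose, a bystander to be left alone; origin in the middle of its underside
- flux_jar: small clear jar with a cap, 48 across, 65 high, loose, a bystander to be left alone; origin in the middle of its underside
- carton: small cardboard box 90 x 50 x 40, loose, a bystander to be left alone; origin in the middle of its underside
- solder_pump: desoldering pump, a tube 215 long and 22 thick, lying down, loose, a bystander to be left alone; origin in the middle of its underside, but some way along its length
- screwdriver: screwdriver lying on the table, loose, a bystander to be left alone; origin in the middle of its underside, but some way along its length
- blade: the same setting blade as a whole; origin at the middle of its length (75 ahead of the handle's middle) and width, at its underside; same axes
Not all that is in view belongs to the job. What is shaped like the blade but purple is not meant.

How it is judged:
By the outcome, as a careful person would: the job done as asked, in the order asked, and still so for the second after the job is handed in, with the robot touching nothing.
It also fails if it takes over 67 s, if anything falls off the work surface, if the arm or the gripper's body presses on something with over 40 N, if the wrist force passes 120 N, or if a joint passes its speed limit or range.

## Robot

A 7-joint arm with a two-finger parallel gripper is mounted at the origin on the work surface. World frame = base frame: x ahead of the robot, y to its left, z up, the work surface at z = 0. Lengths are in m, angles in rad, forces in N, time in s.
With the tool pointing down it reaches from about 0.35 to 0.9 m from the base axis. Payload 19.9 kg.
Tool frame: the origin (TCP) lies at the very end of the fingers, on their centre line; the grasp point (between the pads) lies r.pinch_z behind it (r.pinch_z is the distance from the TCP to the grasp point, in m); z points along the fingers, y is the line along which they close (so a half turn about z gives the same grasp; the last joint's range is limited). The gripper opens to 94 mm and grips with 3 to 60 N. Pads are 16 mm wide; open, the fingers measure 119 mm over their backs; the gripper's body (75 mm by 177 mm) begins 78 mm behind the grasp point.
Start: joints at [1.238, 0.417, -0.01, 1.614, 0.005, 1.111, -0.053], TCP at [0.18, -0.599, 0.205] pointing down, gripper open.
Joint ranges: [-2.81, 2.81], [-0.39, 2.02], [-1.27, 1.25], [0.06, 2.57], [-1.19, 4.33], [0.19, 2], [-2.82, 2.82]. Speed limits (rad/s): [1.89, 1.89, 2.39, 2.39, 3.01, 3.01, 3.01].

## Interface

Orientations are given as a 3x3 rotation matrix whose columns are the frame's x, y, z axes.
In Python, from workcell import get_obs, vision, order, r gives the robot as it stands.
- The arm moves only by the tool step_arm, never from a script. Its argument "plan" is a list of rows, each a list of 4 numbers: the shift along the tool's x, y, z in mm, then the turn about the tool's z in rad. A call has 1 to 12 rows; each row shifts and turns the commanded pose from where the row before left it, along the tool's axes as they then stand; what a row does not reach is not made up. A row lasts 1/12 s, in which the tool goes at most 41.7 mm and 7.16 degrees, less where a joint would pass 70% of its speed; a pose out of reach is approached as far as the arm can. A call with a gripper value outside its range is refused whole. "jaw" is the closure, from -1 (fully open) to 1 (shut), set as the call begins (left out, the last holds). The fingers move at their own pace and stop on an object; "force" is the grip in N (left out, the last holds). Time passes only in rows, so rows that do not move let the fingers close. It gives the time, the measured TCP pose, the force, the opening and the grip force at its end, in the units of the state.
- get_obs(): the state, without advancing time (a new reading comes with each control period).
- vision.get_image(name): name is "side" or "top" or "wrist"; returns a dict with "image" (400x640x3 uint8, red, green, blue), "depth" (400x640 float32, m along the optical axis (not along the pixel's ray), 0 where there is no reading), "fx", "fy", "cx", "cy" (pixels), "extrinsics" (4x4, takes a point from camera to world coordinates). Camera axes: x right, y up, looking along -z (the intrinsics and any distortion apply to the point x, -y, -z); pixel columns grow to the right and rows downward; lengths in m; the calibration is good to about 2 mm. The wrist camera is an equidistant fisheye: a pixel r from the principal point sees the ray r / f radians off the axis. A picture is of the moment at which its call begins.
- order.hand_in(): hands the job in; it is judged then, once.
The state is a dict: "t": time; "qpos": joint angles; "qd": joint speeds; "joint_torque": joint torques, N m; "eef_pos": TCP position; "tool_rot": TCP orientation; "force": force on the tool from outside, world axes, zero at the start; "torque": the same for the moment, N m; "opening": opening from 0.0 (shut) to 1.0 (fully open); "grip_force": force on a finger pad.
Only numpy, scipy, OpenCV 4.12 (cv2) and the standard library are available. Lean on these libraries where they do the work, as an engineer would, in place of code of your own. Each camera call takes 0.05 s, during which the arm holds its last target. There are 200 camera calls.

## Working session

There is one attempt and no reset: what is moved stays moved. The work goes in short steps, Python scripts to look and compute and a tool call to move; the robot and the scene stay as the last step left them, time stands still between calls to the robot, and variables do not carry over. Pictures are saved under pics/ and viewed, at most 10 in all, crops included, and the job is handed in when it is done.

Besides the shell and the picture viewer there is one more tool, called after "Emit:" by a JSON object that holds its "op" and its "data", one argument or row to a line. step_arm: Moves the arm, as the interface text tells. Its arguments: {"type":"object","properties":{"plan":{"type":"array"},"jaw":{"type":"number"},"force":{"type":"number"}},"required":["plan"]}

```bash
mkdir -p pics; ls; cat > h.py <<'E'
import numpy as np, cv2
from workcell import get_obs, vision, order, r
def snap(name,fn=None):
    d=vision.get_image(name)
    if fn: cv2.imwrite('pics/'+fn,d['image'][:,:,::-1]); np.savez('pics/'+fn+'.npz',**d)
    return d
def pt(d,u,v,z=None):
    """pixel -> world by depth, or by plane z (pinhole)"""
    E=d['extrinsics']; ray=np.array([(u-d['cx'])/d['fx'],-(v-d['cy'])/d['fy'],-1.])
    R=E[:3,:3];t=E[:3,3]; w=R@ray
    s=(z-t[2])/w[2] if z is not None else np.median(d['depth'][int(v)-1:int(v)+2,int(u)-1:int(u)+2])
    return t+s*w
E
python3 - <<'E'
from h import *
for n in('top','side'):
    d=snap(n,n+'1.png'); print(n,d['fx'],d['cx'],d['cy'],d['extrinsics'].round(3).tolist())
o=get_obs(); print(o['t'],o['eef_pos'],np.round(o['tool_rot'],3).tolist(),r.pinch_z,o['opening'])
E
```

```text
pics
top 502.4944760811122 324.04370108173725 199.80922579244498 [[0.017, 0.999, -0.052, 0.466], [-1.0, 0.017, -0.006, -0.005], [-0.006, 0.052, 0.999, 1.556], [0.0, 0.0, 0.0, 1.0]]
side 467.05532990175647 323.6441019846505 192.85931876921842 [[-0.972, 0.161, -0.173, 0.237], [-0.236, -0.7, 0.674, 1.188], [-0.012, 0.696, 0.718, 1.331], [0.0, 0.0, 0.0, 1.0]]
0.1 [ 0.17968766 -0.59825394  0.20488577] [[0.958, 0.288, -0.0], [0.288, -0.958, 0.001], [-0.0, -0.001, -1.0]] 0.0188 0.9991444744679991
```

View pics/top1.png

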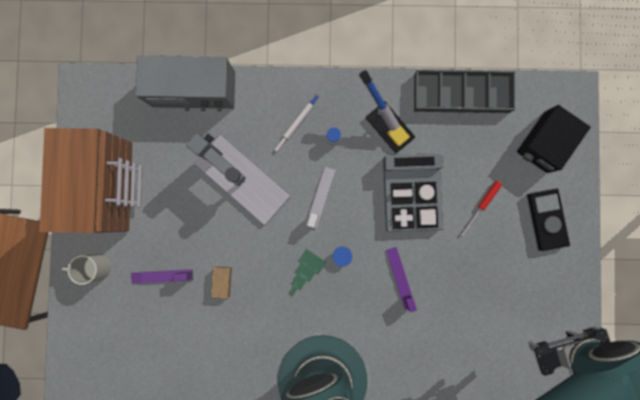

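View pics/side1.png

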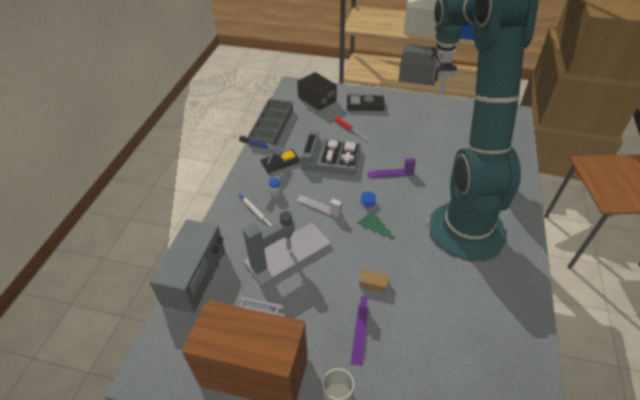

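Candidates for the blade are the grey strip at top (320,198), with its light handle at (313,220), and two purple strips at (400,280) and (162,277), which are not meant. I choose the grey one. The console keys are bar (402,193), round (427,191), cross (403,217) and square (428,216). The stand's cap is at (235,176).

```bash
python3 - <<'E'
from h import *
im=cv2.imread('pics/top1.png')[125:235,185:345]
cv2.imwrite('pics/crop1.png',cv2.resize(im,None,fx=5,fy=5,interpolation=cv2.INTER_CUBIC))
d=np.load('pics/top1.png.npz')
for n,u,v,z in[('handle',313,220,.072),('tip',329,170,.005),('cap',235,176,None),('bar',402,193,.06),('round',427,191,.06),('cross',403,217,.06),('square',428,216,.06)]:
    print(n,pt(d,u,v).round(4),pt(d,u,v,z).round(4) if z else '')
E
```

```text
handle [0.483  0.0358 0.0729] [0.483  0.0358 0.072 ]
tip [ 0.6397 -0.009   0.0033] [ 0.6395 -0.009   0.005 ]
cap [0.5966 0.2451 0.2046] 
bar [ 0.5683 -0.2279  0.0575] [ 0.5681 -0.2276  0.06  ]
round [ 0.5755 -0.3022  0.0587] [ 0.5754 -0.3019  0.06  ]
cross [ 0.4967 -0.2315  0.0579] [ 0.4967 -0.2312  0.06  ]
square [ 0.501  -0.3054  0.0602] [ 0.501  -0.3054  0.06  ]
```

View pics/crop1.png

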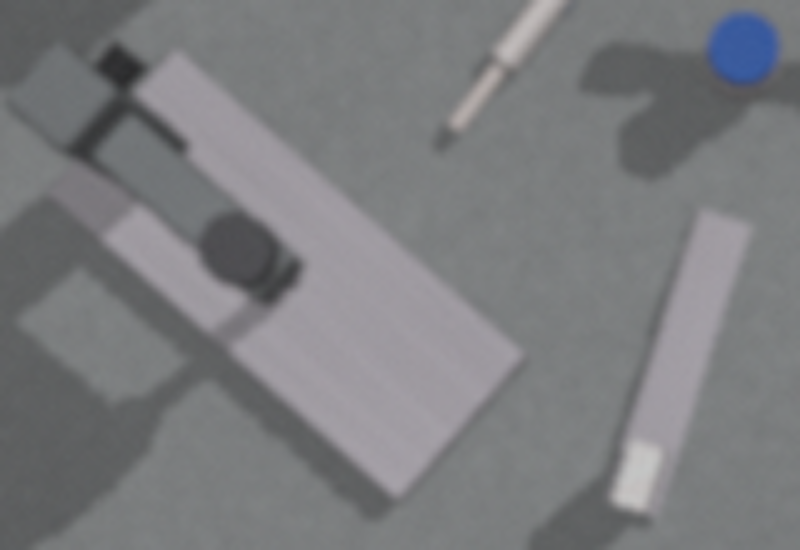

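The crop shows the stand plate's front corners at full-image (289.6,195.8) and (264.6,224.6), and the cap at (232.4,175). The grey blade has its handle at (312.2,220.4) and its front edge at (330.4,168.6). The choice is confirmed. Next I fit the geometry from depth.

```bash
cat > fit.py <<'E'
from h import *
def cloud(d,u0,u1,v0,v1):
    vv,uu=np.mgrid[v0:v1,u0:u1]; z=d['depth'][v0:v1,u0:u1]
    c=np.stack([(uu-d['cx'])/d['fx']*z,-(vv-d['cy'])/d['fy']*z,-z,np.ones_like(z)],-1)
    return (c@d['extrinsics'].T)[...,:3].reshape(-1,3)
def rect(P,lo,hi,lab):
    Q=P[(P[:,2]>lo)&(P[:,2]<hi)]; (c,s,a)=cv2.minAreaRect((Q[:,:2]*1000).astype(np.float32))
    print(lab,len(Q),np.round(c,1),np.round(s,1),round(a,1),'meanz',Q[:,2].mean().round(4),'med',np.median(Q[:,:2],0).round(4)); return Q
E
python3 - <<'E'
from fit import *
d=np.load('pics/top1.png.npz')
P=cloud(d,295,345,155,240); rect(P,.006,.013,'blade'); rect(P,.055,.08,'handle')
P=cloud(d,175,300,120,235); rect(P,.015,.026,'plate'); rect(P,.19,.23,'cap');rect(P,.13,.19,'arm')
T=lambda u,v,z:pt(d,u,v,z)
a,b,c=T(220.6,135,.02),T(289.6,195.8,.02),T(264.6,224.6,.02)
print('edge ang',np.degrees(np.arctan2(*(a-b)[1::-1])),'front mid',(b+c)/2,'wid',np.linalg.norm(b-c))
h,t=T(312.2,220.4,.072),T(330.4,168.6,.003);print('h',h,'t',t,np.linalg.norm((t-h)[:2]),np.degrees(np.arctan2(*(t-h)[1::-1])))
print('cap',T(232.4,175,.204))
E
```

```text
blade 512 [555.7  19. ] [259.9 151.8] 1.0 meanz 0.0089 med [0.567  0.0138]
handle 99 [484.4  36.9] [21.8 39.2] 72.5 meanz 0.0716 med [0.4832 0.0363]
plate 2741 [678.9 195.4] [289.5 312. ] 50.0 meanz 0.02 med [0.5919 0.2315]
cap 505 [641.7 301.5] [165.1  44.9] 49.0 meanz 0.2123 med [0.6678 0.3323]
arm 528 [639.7 297.3] [161.   59.4] 39.6 meanz 0.1728 med [0.6456 0.3028]
edge ang 49.65138645436553 front mid [0.51171368 0.14758262 0.02      ] wid 0.116401734061557
h [0.48180063 0.03817423 0.072     ] t [ 0.64414014 -0.01330694  0.003     ] 0.17030686121011368 -17.594886064679823
cap [0.59928605 0.25231917 0.204     ]
```

Emit:
{"op": "step_arm", "data": {
  "plan": [
    [20, -22, 0, 0],
    [20, -22, 0, 0],
    [20, -22, 0, 0],
    [20, -22, 0, 0],
    [20, -22, 0, 0],
    [20, -22, 0, 0],
    [20, -22, 0, 0],
    [20, -22, 0, 0],
    [20, -22, 0, 0],
    [20, -22, 0, 0],
    [20, -22, 0, 0],
    [20, -22, 0, 0]
  ],
  "jaw": -1
}}

```text
t: 1.1
eef_pos: [0.3339, -0.2752, 0.2053]
tool_rot: [[0.958, 0.288, -0.0], [0.288, -0.958, 0.0], [-0.0, -0.0, -1.0]]
force: [1.6, -0.4, -0.2]
opening: 0.999
grip_force: 0.0
```

Emit:
{"op": "step_arm", "data": {
  "plan": [
    [20, -22, 0, 0],
    [20, -22, 0, 0],
    [20, -22, 0, 0],
    [20, -22, 0, 0],
    [20, -22, 0, 0],
    [20, -22, 0, 0],
    [20, -22, 0, 0],
    [20, -22, 0, 0],
    [20, -22, 0, 0],
    [20, -22, 0, 0],
    [20, -22, 0, 0],
    [0, 0, 0, 0]
  ]
}}

```text
t: 2.1
eef_pos: [0.4761, 0.0233, 0.2055]
tool_rot: [[0.956, 0.293, 0.001], [0.293, -0.956, 0.002], [0.001, -0.002, -1.0]]
force: [-0.6, -0.5, 1.1]
opening: 1.002
grip_force: 0.0
```

Emit:
{"op": "step_arm", "data": {
  "plan": [
    [0, 0, 0, 0.1],
    [0, 0, 0, 0.1],
    [0, 0, 0, 0.1],
    [0, 0, 0, 0.1],
    [0, 0, 0, 0.1],
    [0, 0, 0, 0.1],
    [0, 0, 0, 0]
  ]
}}

```text
t: 2.68
eef_pos: [0.4745, 0.0182, 0.2053]
tool_rot: [[0.951, -0.308, -0.001], [-0.308, -0.951, -0.0], [-0.0, 0.0, -1.0]]
force: [-0.3, 0.2, -0.5]
opening: 1.001
grip_force: 0.0
```

```bash
cat >> h.py <<'E'
def wpt(d,u,v,z):
    E=d['extrinsics']; x=(u-d['cx'])/d['fx']; y=(v-d['cy'])/d['fy']; th=np.hypot(x,y); 
    k=np.sin(th)/max(th,1e-9); ray=E[:3,:3]@np.array([x*k,-y*k,-np.cos(th)]); t=E[:3,3]
    return t+(z-t[2])/ray[2]*ray
E
python3 - <<'E'
from h import *
d=snap('wrist','w1.png'); print(d['fx'],d['cx'],d['cy'],d['extrinsics'].round(3).tolist())
E
```

```text
309.70691628693146 313.93352837246243 199.18384883392255 [[-0.309, 0.913, 0.266, 0.552], [-0.951, -0.296, -0.088, -0.007], [-0.001, -0.28, 0.96, 0.384], [0.0, 0.0, 0.0, 1.0]]
```

View pics/w1.png

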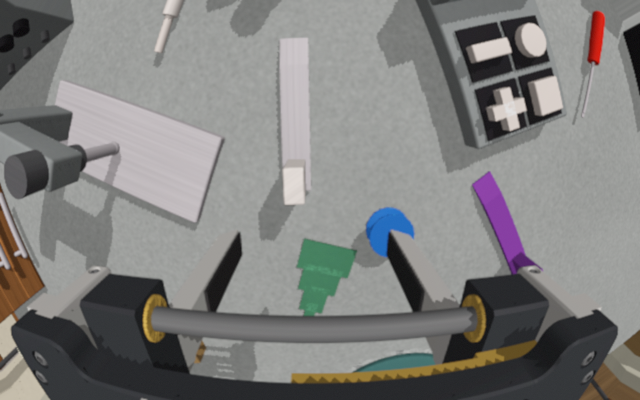

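The wrist view shows the blade's front edge at (294,39) and its handle at about (293,185). The plate's front corners are (222,140) and (197,223), and the plunger tip is at about (117,149). The keys are round (530,40), square (545,95), bar (489,49) and cross (507,108).

```bash
cat >> fit.py <<'E'
def wcloud(d,u0,u1,v0,v1):
    vv,uu=np.mgrid[v0:v1,u0:u1]; z=d['depth'][v0:v1,u0:u1]
    x=(uu-d['cx'])/d['fx'];y=(vv-d['cy'])/d['fy'];th=np.hypot(x,y); k=np.tan(th)/np.maximum(th,1e-9)
    c=np.stack([x*k*z,-y*k*z,-z,np.ones_like(z)],-1)
    return (c@d['extrinsics'].T)[...,:3].reshape(-1,3)
E
python3 - <<'E'
from fit import *
d=np.load('pics/w1.png.npz')
rect(wcloud(d,265,325,160,212),.068,.08,'handle')
B=rect(wcloud(d,265,325,30,160),.0075,.013,'blade')
B=rect(wcloud(d,265,325,30,160),.005,.013,'bladeall')
for n,u,v,z in[('tip',294,39,.003),('pl0',222,140,.02),('pl1',197,223,.02),('plback',59,81,.02),('plunger',117,149,.028),('round',530,40,.06),('square',545,95,.06),('bar',489,49,.06),('cross',507,108,.06)]: print(n,wpt(d,u,v,z).round(4))
E
```

```text
handle 784 [485.5  38.5] [23.1 39. ] 71.6 meanz 0.0713 med [0.4859 0.0376]
blade 2907 [568.1  13.3] [ 35.2 135.3] 73.1 meanz 0.0095 med [0.5643 0.014 ]
bladeall 3198 [573.   11.8] [ 35.2 145.5] 73.1 meanz 0.0092 med [0.5697 0.0123]
tip [ 0.6462 -0.0113  0.003 ]
pl0 [0.5564 0.1092 0.02  ]
pl1 [0.4678 0.1836 0.02  ]
plback [0.7437 0.3319 0.02  ]
plunger [0.6007 0.2539 0.028 ]
round [ 0.5743 -0.2924  0.06  ]
square [ 0.5026 -0.2961  0.06  ]
bar [ 0.5711 -0.2235  0.06  ]
cross [ 0.4988 -0.2285  0.06  ]
```

Emit:
{"op": "step_arm", "data": {
  "plan": [
    [2, -11, 0, -0.013],
    [2, -11, 0, 0],
    [0, 0, 20, 0],
    [0, 0, 20, 0],
    [0, 0, 20, 0],
    [0, 0, 20, 0],
    [0, 0, 20, 0],
    [0, 0, 20, 0],
    [0, 0, 20, 0],
    [0, 0, 20, 0],
    [0, 0, 16, 0],
    [0, 0, 0, 0]
  ]
}}

```text
t: 3.73
eef_pos: [0.4837, 0.0388, 0.0269]
tool_rot: [[0.958, -0.287, -0.004], [-0.287, -0.958, 0.001], [-0.004, 0.001, -1.0]]
force: [-1.2, -0.1, -1.0]
opening: 1.006
grip_force: 0.0
```

Emit:
{"op": "step_arm", "data": {
  "plan": [
    [0, 0, 0, 0],
    [0, 0, 0, 0],
    [0, 0, 0, 0],
    [0, 0, 0, 0],
    [0, 0, 0, 0],
    [0, 0, 0, 0],
    [0, 0, 0, 0],
    [0, 0, 0, 0]
  ],
  "jaw": 1,
  "force": 30
}}

```text
t: 4.4
eef_pos: [0.4852, 0.0382, 0.0296]
tool_rot: [[0.957, -0.291, 0.0], [-0.291, -0.957, 0.0], [0.0, -0.0, -1.0]]
force: [-0.1, -0.4, 0.7]
opening: 0.47
grip_force: 0.0
```

Emit:
{"op": "step_arm", "data": {
  "plan": [
    [0, 0, 0, 0],
    [0, 0, 0, 0],
    [0, 0, 0, 0],
    [0, 0, 0, 0],
    [0, 0, 0, 0],
    [0, 0, 0, 0],
    [0, 0, 0, 0]
  ]
}}

```text
t: 4.98
eef_pos: [0.4851, 0.0382, 0.0294]
tool_rot: [[0.957, -0.291, -0.0], [-0.291, -0.957, 0.0], [-0.0, 0.0, -1.0]]
force: [0.3, -0.2, -1.5]
opening: 0.23
grip_force: 30.0
```

Emit:
{"op": "step_arm", "data": {
  "plan": [
    [0, 0, -10, 0],
    [0, 0, -20, 0],
    [0, 0, -20, 0],
    [0, 0, -10, 0],
    [0, 0, 0, -0.05],
    [0, 0, 0, -0.1],
    [0, 0, 0, -0.1],
    [0, 0, 0, -0.1],
    [0, 0, 0, -0.1],
    [0, 0, 0, -0.1],
    [0, 0, 0, -0.1],
    [0, 0, 0, -0.1]
  ]
}}

```text
t: 5.98
eef_pos: [0.4851, 0.0381, 0.0897]
tool_rot: [[0.896, 0.444, -0.0], [0.444, -0.896, -0.0], [-0.0, 0.0, -1.0]]
force: [0.7, -0.4, -2.4]
opening: 0.233
grip_force: 30.0
```

Emit:
{"op": "step_arm", "data": {
  "plan": [
    [0, 0, 0, -0.1],
    [0, 0, 0, -0.1],
    [0, 0, 0, -0.1],
    [0, 0, 0, -0.1],
    [0, 0, 0, -0.014],
    [0, 0, 0, 0],
    [0, 0, 0, 0]
  ]
}}

```text
t: 6.57
eef_pos: [0.4851, 0.0381, 0.0895]
tool_rot: [[0.648, 0.761, -0.0], [0.761, -0.648, 0.0], [-0.0, -0.0, -1.0]]
force: [-0.7, 0.1, -1.9]
opening: 0.228
grip_force: 30.0
```

```bash
python3 - <<'E'
from fit import *
o=get_obs(); print(o['qpos'],o['eef_pos'],np.degrees(np.arctan2(o['tool_rot'][1][0],o['tool_rot'][0][0])))
d=snap('wrist','w2.png')
E
```

```text
[ 0.45438445  0.41564735 -0.70992503  2.03410938  0.36845107  0.81923836
 -1.17517339] [0.48511992 0.03807618 0.08952645] 49.57706290562988
```

View pics/w2.png

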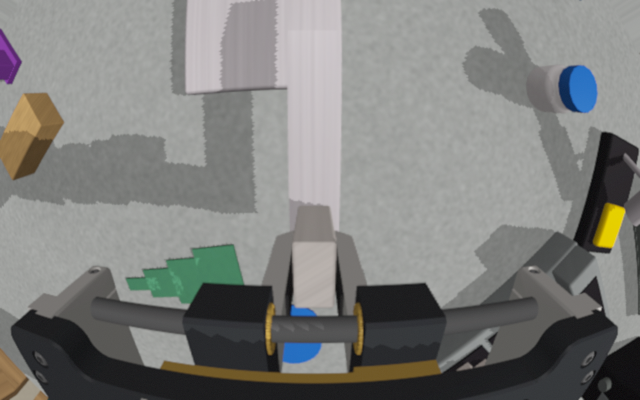

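The blade is held, running up from the handle at (314,250) to the top edge of the picture. The plate's front edge is at v≈90, to the left. I'll check the blade's tilt and yaw against the plate.

```bash
cat >> fit.py <<'E'
def line(Q,lab):
    c=Q.mean(0); w,V=np.linalg.eigh(np.cov((Q-c)[:,:2].T)); a=V[:,1]; a=a*np.sign(a[1])
    s=(Q-c)[:,:2]@a; print(lab,len(Q),'yaw',np.degrees(np.arctan2(a[1],a[0])).round(2),'pitch deg',np.degrees(np.polyfit(s,Q[:,2],1)[0]).round(2),'z',Q[:,2].mean().round(4))
E
python3 - <<'E'
from fit import *
d=np.load('pics/w2.png.npz')
P=wcloud(d,285,350,0,190); Q=P[(P[:,2]>.055)&(P[:,2]<.09)]; line(Q,'blade')
u=np.array([.6455,.7638]); n=np.array([-u[1],u[0]])
# edges per slice along u
s=Q[:,:2]@u; l=Q[:,:2]@n
for a in np.arange(s.min()+.01,s.max()-.01,.02):
    k=(s>a)&(s<a+.02); e=np.percentile(l[k],[1,99]); print(a.round(3),e.round(4),e.mean().round(4),(e[1]-e[0]).round(4))
print('plunger l,s',np.array([.6007,.2533])@n,np.array([.6007,.2533])@u)
P=wcloud(d,170,300,0,110); Q=P[(P[:,2]>.014)&(P[:,2]<.028)]; s=Q[:,:2]@u;l=Q[:,:2]@n
print('plate',Q[:,2].mean(),'front s',np.percentile(s,1),'l range',l.min(),l.max())
for a in np.arange(l.min(),l.max(),.012):
    k=(l>a)&(l<a+.012); print(a.round(4),k.sum(),np.percentile(s[k],1).round(4) if k.sum()>30 else '')
E
```

```text
blade 10045 yaw 49.45 pitch deg -0.83 z 0.0693
0.383 [-0.3619 -0.3293] -0.3456 0.0326
0.403 [-0.3623 -0.3291] -0.3457 0.0332
0.423 [-0.3628 -0.3293] -0.3461 0.0336
0.443 [-0.3624 -0.3295] -0.3459 0.0329
0.463 [-0.3625 -0.3295] -0.346 0.033
0.483 [-0.3631 -0.3297] -0.3464 0.0334
plunger l,s -0.29530951000000005 0.5812223900000001
plate 0.019474585650808143 front s 0.44458643794159264 l range -0.3255323083304249 -0.2369223508027427
-0.3255 1256 0.4444
-0.3135 1319 0.4445
-0.3015 1324 0.4445
-0.2895 1285 0.4446
-0.2775 1271 0.4447
-0.2655 1254 0.4446
-0.2535 1236 0.4447
-0.2415 359 0.4453
```

Emit:
{"op": "step_arm", "data": {
  "plan": [
    [0, -10, 0, 0],
    [0, -20, 0, 0],
    [10, -20, 0, 0],
    [15, 0, 0, 0],
    [10, 0, 0, 0],
    [0, 0, 10, 0],
    [0, 0, 10, 0],
    [0, 0, 10, 0],
    [0, 0, 5, 0],
    [0, 0, 0, 0],
    [0, 0, 0, 0]
  ]
}}

```text
t: 7.53
eef_pos: [0.4692, 0.097, 0.054]
tool_rot: [[0.646, 0.763, -0.001], [0.763, -0.646, 0.0], [-0.001, -0.001, -1.0]]
force: [-0.1, -0.1, -1.7]
opening: 0.234
grip_force: 30.0
```

```bash
python3 - <<'E'
from fit import *
d=snap('wrist','w3.png')
P=wcloud(d,285,350,0,190); Q=P[(P[:,2]>.029)&(P[:,2]<.045)]; line(Q,'blade')
u=np.array([.6455,.7638]); n=np.array([-u[1],u[0]]);o=get_obs();print(o['eef_pos'][:2]@u,o['eef_pos'][:2]@n)
E
```

```text
blade 9996 yaw 49.61 pitch deg -0.81 z 0.0337
0.3772211552198397 -0.2959230029954255
```

View pics/w3.png

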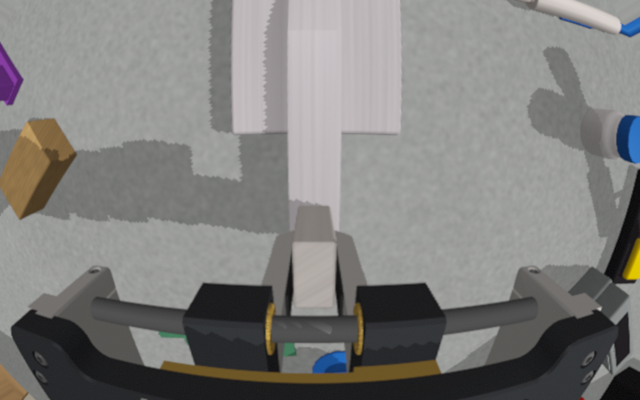

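```bash
python3 - <<'E'
from fit import *
d=np.load('pics/w3.png.npz')
u=np.array([.6455,.7638]); n=np.array([-u[1],u[0]])
P=wcloud(d,200,440,0,150); s=P[:,:2]@u;l=P[:,:2]@n
for a in np.arange(.43,.55,.02):
    k=(s>a)&(s<a+.02); p=k&(P[:,2]>.015)&(P[:,2]<.025); b=k&(P[:,2]>.029)&(P[:,2]<.045)
    for m in(p,b):
        if m.sum()>50: e=np.percentile(l[m],[.5,99.5]); print(a.round(2),m.sum(),e.round(4),e.mean().round(4),P[m,2].mean().round(4))
E
```

```text
0.43 978 [-0.3557 -0.2374] -0.2965 0.0189
0.43 1263 [-0.312  -0.2786] -0.2953 0.034
0.45 3333 [-0.3555 -0.2375] -0.2965 0.0194
0.45 1653 [-0.3124 -0.2788] -0.2956 0.0341
0.47 3302 [-0.3554 -0.2375] -0.2964 0.0194
0.47 1661 [-0.3124 -0.2783] -0.2953 0.0341
0.49 3228 [-0.3554 -0.2377] -0.2965 0.0195
0.49 1596 [-0.3124 -0.2784] -0.2954 0.0341
0.51 3091 [-0.3554 -0.2375] -0.2964 0.0195
0.51 1436 [-0.3126 -0.2788] -0.2957 0.0327
0.53 1691 [-0.3555 -0.2374] -0.2965 0.0195
0.53 350 [-0.3124 -0.2791] -0.2957 0.0302
```

Emit:
{"op": "step_arm", "data": {
  "plan": [
    [0, 1, 1, 0],
    [0, 0, 1, 0],
    [0, 0, 1, 0],
    [0, 0, 0.5, 0],
    [0, 0, 0, 0],
    [0, 0, 0, 0]
  ]
}}

```text
t: 8.08
eef_pos: [0.4703, 0.0966, 0.051]
tool_rot: [[0.646, 0.764, -0.0], [0.764, -0.646, 0.0], [-0.0, -0.0, -1.0]]
force: [-0.7, 0.1, -1.9]
opening: 0.23
grip_force: 30.0
```

Emit:
{"op": "step_arm", "data": {
  "plan": [
    [0, 0, 0.7, 0],
    [0, 0, 0, 0],
    [0, 0, 0, 0]
  ]
}}

```text
t: 8.33
eef_pos: [0.4703, 0.0966, 0.0502]
tool_rot: [[0.646, 0.764, -0.0], [0.764, -0.646, 0.0], [-0.0, -0.0, -1.0]]
force: [0.3, 0.7, -1.9]
opening: 0.233
grip_force: 30.0
```

Emit:
{"op": "step_arm", "data": {
  "plan": [
    [0, 0, 0.6, 0],
    [0, 0, 0, 0],
    [0, 0, 0, 0]
  ]
}}

```text
t: 8.58
eef_pos: [0.4703, 0.0966, 0.0496]
tool_rot: [[0.646, 0.764, -0.0], [0.764, -0.646, 0.0], [-0.0, -0.0, -1.0]]
force: [0.6, -0.3, -2.7]
opening: 0.225
grip_force: 30.0
```

Emit:
{"op": "step_arm", "data": {
  "plan": [
    [0, 0, 0.5, 0],
    [0, 0, 0, 0],
    [0, 0, 0, 0]
  ]
}}

```text
t: 8.83
eef_pos: [0.4704, 0.0965, 0.0493]
tool_rot: [[0.646, 0.764, 0.0], [0.764, -0.646, -0.0], [-0.0, 0.0, -1.0]]
force: [-1.7, -1.5, 3.1]
opening: 0.234
grip_force: 30.0
```

Emit:
{"op": "step_arm", "data": {
  "plan": [
    [4, 0, 0, 0],
    [4, 0, 0, 0],
    [4, 0, 0, 0],
    [4, 0, 0, 0],
    [4, 0, 0, 0],
    [4, 0, 0, 0],
    [4, 0, 0, 0],
    [0, 0, 0, 0]
  ]
}}

```text
t: 9.5
eef_pos: [0.4888, 0.1182, 0.0493]
tool_rot: [[0.646, 0.764, 0.0], [0.764, -0.646, -0.0], [0.0, 0.0, -1.0]]
force: [0.2, -1.4, 0.7]
opening: 0.234
grip_force: 30.0
```

Emit:
{"op": "step_arm", "data": {
  "plan": [
    [3, 0, 0, 0],
    [3, 0, 0, 0],
    [3, 0, 0, 0],
    [3, 0, 0, 0],
    [3, 0, 0, 0],
    [3, 0, 0, 0],
    [3, 0, 0, 0],
    [3, 0, 0, 0],
    [3, 0, 0, 0],
    [0, 0, 0, 0]
  ]
}}

```text
t: 10.33
eef_pos: [0.5053, 0.1373, 0.0492]
tool_rot: [[0.646, 0.763, -0.002], [0.763, -0.646, -0.002], [-0.003, 0.0, -1.0]]
force: [-7.6, -9.9, 14.6]
opening: 0.233
grip_force: 30.0
```

```bash
python3 - <<'E'
from fit import *
o=get_obs(); print(o['force'],o['torque'])
d=snap('wrist','w4.png')
P=wcloud(d,285,350,0,190); Q=P[(P[:,2]>.022)&(P[:,2]<.045)]; line(Q,'blade')
cv2.imwrite('pics/w4c.png',cv2.resize(d['image'][0:200,200:430,::-1],None,fx=3,fy=3,interpolation=cv2.INTER_CUBIC))
E
```

```text
[-7.62573586 -9.85036669 14.6231884 ] [-2.20876421  1.85792889 -0.03193606]
blade 9855 yaw 49.74 pitch deg -0.07 z 0.0294
```

View pics/w4c.png

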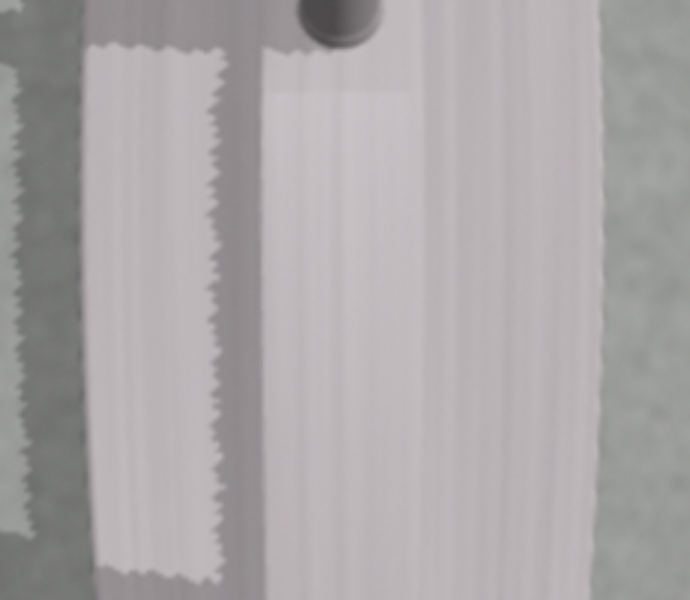

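The plunger stands on the ramp, centred on the blade (crop x 340 against the blade's 262–420). The blade is level, so I ease the down-pressure slightly and carry on.

Emit:
{"op": "step_arm", "data": {
  "plan": [
    [0, 0, -0.3, 0],
    [0, 0, 0, 0],
    [0, 0, 0, 0]
  ]
}}

```text
t: 10.63
eef_pos: [0.5053, 0.1376, 0.0492]
tool_rot: [[0.646, 0.763, -0.001], [0.763, -0.646, -0.001], [-0.002, -0.0, -1.0]]
force: [-4.0, -5.7, 4.0]
opening: 0.23
grip_force: 30.0
```

Emit:
{"op": "step_arm", "data": {
  "plan": [
    [2, 0, 0, 0],
    [2, 0, 0, 0],
    [2, 0, 0, 0],
    [2, 0, 0, 0],
    [0, 0, 0, 0]
  ]
}}

```text
t: 11.05
eef_pos: [0.5104, 0.1435, 0.0492]
tool_rot: [[0.646, 0.763, -0.002], [0.763, -0.646, -0.002], [-0.003, -0.0, -1.0]]
force: [-5.9, -7.4, 7.0]
opening: 0.233
grip_force: 30.0
```

Emit:
{"op": "step_arm", "data": {
  "plan": [
    [2, 0, -0.1, 0],
    [2.5, 0, 0, 0],
    [2.5, 0, 0, 0],
    [2.5, 0, 0, 0],
    [2.5, 0, 0, 0],
    [2.5, 0, 0, 0],
    [0, 0, 0, 0]
  ]
}}

```text
t: 11.63
eef_pos: [0.52, 0.1552, 0.0492]
tool_rot: [[0.646, 0.763, -0.001], [0.763, -0.646, -0.001], [-0.002, -0.0, -1.0]]
force: [-1.1, -3.6, 1.2]
opening: 0.235
grip_force: 30.0
```

Emit:
{"op": "step_arm", "data": {
  "plan": [
    [2.5, 0, 0, 0],
    [2.5, 0, 0, 0],
    [2.5, 0, 0, 0],
    [2.5, 0, 0, 0],
    [2.5, 0, 0, 0],
    [2.5, 0, 0, 0],
    [0, 0, 0, 0],
    [0, 0, 0, 0]
  ]
}}

```text
t: 12.3
eef_pos: [0.5298, 0.1669, 0.0492]
tool_rot: [[0.646, 0.763, -0.001], [0.763, -0.646, -0.0], [-0.001, -0.0, -1.0]]
force: [0.5, -2.4, -5.1]
opening: 0.233
grip_force: 30.0
```

```bash
python3 - <<'E'
from fit import *
o=get_obs(); u=np.array([.6455,.7638]); n=np.array([-u[1],u[0]]);print(o['eef_pos'][:2]@u,o['eef_pos'][:2]@n)
d=snap('wrist','w5.png')
P=wcloud(d,260,380,0,210); s=P[:,:2]@u;l=P[:,:2]@n
Q=P[(P[:,2]>.025)&(P[:,2]<.035)]; line(Q,'blade')
# plunger: points high above blade in the strip ahead
k=(P[:,2]>.036)&(s>.55)&(s<.62); print('plunger',k.sum(), l[k].min(),l[k].max(),s[k].min())
for z in np.arange(.030,.075,.005):
    m=(P[:,2]>z)&(P[:,2]<z+.005)&(s>.55)&(s<.62)
    if m.sum(): print(z.round(3),m.sum(),'l',np.percentile(l[m],[2,98]).round(4),'s near',s[m].min().round(4))
E
```

```text
0.46946435672420345 -0.2969284674015878
blade 6660 yaw 49.73 pitch deg -0.02 z 0.0295
plunger 9625 -0.31217847892770134 -0.2807770210872611 0.5517110736961982
0.03 369 l [-0.3128 -0.2804] s near 0.55
```

```bash
python3 - <<'E'
from fit import *
u=np.array([.6455,.7638]); n=np.array([-u[1],u[0]])
d=np.load('pics/w5.png.npz')
P=wcloud(d,150,490,0,210); s=P[:,:2]@u;l=P[:,:2]@n
for z in np.arange(.10,.23,.01):
    m=(P[:,2]>z)&(P[:,2]<z+.01)&(s>.5)&(s<.7)&(abs(l+.296)<.04)
    if m.sum()>5: print(z.round(3),m.sum(),'l',np.percentile(l[m],[2,98]).round(4),'s',np.percentile(s[m],[1,5,50,99]).round(4))
m=(P[:,2]>.018)&(P[:,2]<.022); print('plate front s',np.percentile(s[m],[.5,1,2]).round(4))
d=np.load('pics/w4.png.npz')
P=wcloud(d,285,350,0,30); s=P[:,:2]@u;l=P[:,:2]@n
for z in np.arange(.022,.08,.004):
    m=(P[:,2]>z)&(P[:,2]<z+.004)&(abs(l+.296)<.012)&(s>.55)
    if m.sum()>5: print('w4',z.round(3),m.sum(),'l',np.percentile(l[m],[2,98]).round(4),'s',np.percentile(s[m],[1,5,50]).round(4))
im=cv2.resize(d['image'][0:40,270:370,::-1],None,fx=8,fy=8,interpolation=cv2.INTER_CUBIC);cv2.imwrite('pics/w4d.png',im)
E
```

```text
0.12 82 l [-0.3098 -0.2835] s [0.5616 0.5616 0.5618 0.5624]
0.13 313 l [-0.3107 -0.2816] s [0.5615 0.5616 0.5617 0.5627]
0.14 469 l [-0.3109 -0.2821] s [0.5615 0.5615 0.5617 0.5627]
0.15 720 l [-0.3107 -0.2819] s [0.5615 0.5615 0.5617 0.5628]
0.16 1094 l [-0.3109 -0.2819] s [0.5614 0.5615 0.5617 0.5628]
0.17 1248 l [-0.3125 -0.2808] s [0.5615 0.5616 0.5623 0.567 ]
0.22 9622 l [-0.2965 -0.2965] s [0.5517 0.5517 0.5517 0.5517]
plate front s [0.4837 0.4843 0.4854]
w4 0.022 68 l [-0.3075 -0.2841] s [0.5758 0.5795 0.5857]
w4 0.026 639 l [-0.3078 -0.2842] s [0.5672 0.5676 0.5736]
w4 0.03 30 l [-0.3071 -0.2861] s [0.567  0.567  0.5691]
w4 0.034 91 l [-0.305  -0.2876] s [0.5746 0.5749 0.5766]
w4 0.038 73 l [-0.3043 -0.2885] s [0.5754 0.5757 0.5773]
w4 0.042 53 l [-0.3035 -0.2899] s [0.5755 0.5758 0.577 ]
w4 0.046 47 l [-0.3033 -0.2895] s [0.5754 0.5757 0.5768]
w4 0.05 51 l [-0.3027 -0.2902] s [0.5754 0.5756 0.5764]
w4 0.054 42 l [-0.3015 -0.2913] s [0.5756 0.5758 0.5764]
w4 0.058 29 l [-0.2999 -0.2935] s [0.5754 0.5754 0.5761]
```

Emit:
{"op": "step_arm", "data": {
  "plan": [
    [2, 0, 0, 0],
    [2.5, 0, 0.1, 0],
    [0, 0, 0.1, 0],
    [0, 0, 0, 0],
    [0, 0, 0, 0]
  ]
}}

```text
t: 12.77
eef_pos: [0.5329, 0.1706, 0.0492]
tool_rot: [[0.646, 0.764, -0.0], [0.764, -0.646, 0.0], [0.0, -0.0, -1.0]]
force: [0.5, -1.0, -4.1]
opening: 0.235
grip_force: 30.0
```

Emit:
{"op": "step_arm", "data": {
  "plan": [
    [0, 0, 0, 0],
    [0, 0, 0, 0],
    [0, 0, 0, 0],
    [0, 0, 0, 0],
    [0, 0, 0, 0],
    [0, 0, 0, 0]
  ],
  "jaw": 0.1
}}

```text
t: 13.27
eef_pos: [0.533, 0.1707, 0.0494]
tool_rot: [[0.646, 0.764, 0.0], [0.764, -0.646, 0.0], [0.0, -0.0, -1.0]]
force: [-0.6, -0.2, -0.5]
opening: 0.449
grip_force: 0.0
```

Emit:
{"op": "step_arm", "data": {
  "plan": [
    [0, 0, -8, 0],
    [0, 0, -14, 0],
    [0, 0, -22, 0],
    [0, 0, -22, 0],
    [0, 0, -22, 0],
    [0, 0, -22, 0],
    [0, 0, -22, 0],
    [0, 0, -18, 0],
    [-12, 8, 0, 0.06],
    [-20, 14, 0, 0],
    [-26, 17, 0, 0],
    [-26, 17, 0, 0]
  ]
}}

```text
t: 14.27
eef_pos: [0.516, 0.0706, 0.2007]
tool_rot: [[0.689, 0.725, 0.001], [0.725, -0.689, 0.0], [0.001, 0.001, -1.0]]
force: [-0.1, -0.7, -0.4]
opening: 0.453
grip_force: 0.0
```

```bash
python3 - <<'E'
from fit import *
o=get_obs(); print(o['eef_pos'],o['tool_rot'][:,0])
d=snap('top','top2.png')
u=np.array([.6455,.7638]); n=np.array([-u[1],u[0]])
P=cloud(d,210,320,140,240); k=(P[:,2]>.08)&(P[:,2]<.1)&(np.hypot(P[:,0]-.533,P[:,1]-.17)<.035); Q=P[k]; c=Q.mean(0); print('handle',k.sum(),c,c[:2]@u,c[:2]@n)
P=cloud(np.load('pics/top1.png.npz'),295,345,155,240); Q=P[(P[:,2]>.06)&(P[:,2]<.08)]; print('before, top cam',Q.mean(0))
E
```

```text
[0.51596202 0.07064144 0.20070207] [0.68927134 0.72450275 0.00088988]
handle 0 [nan nan nan] nan nan
before, top cam [0.48432457 0.03694384 0.07158937]<stdin>:5: RuntimeWarning: Mean of empty slice.
  ret = um.true_divide(
```

Emit:
{"op": "step_arm", "data": {
  "plan": [
    [-24, 18, 0, 0],
    [-24, 18, 0, 0],
    [-24, 18, 0, 0],
    [-24, 18, 0, 0],
    [-24, 18, 0, 0],
    [-24, 18, 0, 0],
    [-24, 18, 0, 0],
    [-24, 19, 0, 0],
    [-24, 19, 0, 0],
    [-24, 19, 0, 0],
    [-24, 19, 0, 0],
    [0, 0, 0, 0.05]
  ],
  "jaw": 1
}}

```text
t: 15.32
eef_pos: [0.4789, -0.2652, 0.2003]
tool_rot: [[0.729, 0.684, 0.0], [0.684, -0.729, -0.001], [-0.001, 0.001, -1.0]]
force: [-0.2, 0.1, -0.2]
opening: 0.005
grip_force: 0.0
```

Emit:
{"op": "step_arm", "data": {
  "plan": [
    [0, 0, 0, 0.1],
    [0, 0, 0, 0.1],
    [0, 0, 0, 0.1],
    [0, 0, 0, 0.1],
    [0, 0, 0, 0.1],
    [0, 0, 0, 0.1],
    [0, 0, 0, 0.1],
    [0, 0, 0, 0],
    [0, 0, 0, 0]
  ]
}}

```text
t: 16.07
eef_pos: [0.4805, -0.2591, 0.2003]
tool_rot: [[0.998, 0.062, 0.001], [0.062, -0.998, -0.0], [0.001, 0.0, -1.0]]
force: [-0.6, 0.4, 0.4]
opening: -0.001
grip_force: 0.0
```

```bash
python3 - <<'E'
from fit import *
o=get_obs(); print(o['t'],o['eef_pos'],o['tool_rot'][:,0],o['opening'])
d=snap('top','top2.png')
u=np.array([.6455,.7638]); n=np.array([-u[1],u[0]])
P=cloud(d,210,320,140,240); k=(P[:,2]>.08)&(P[:,2]<.1)&(np.hypot(P[:,0]-.533,P[:,1]-.17)<.035); Q=P[k]; c=Q.mean(0); print('handle',k.sum(),c,c[:2]@u,c[:2]@n)
P=cloud(d,230,300,160,240); s=P[:,:2]@u;l=P[:,:2]@n
k=(P[:,2]>.026)&(P[:,2]<.034)&(abs(l+.296)<.03)&(s<.57)&(s>.44); line(P[k],'blade')
snap('wrist','w6.png')
E
```

```text
16.0667 [ 0.4804687  -0.25908987  0.20030994] [9.98050017e-01 6.24141748e-02 7.96308852e-04] -0.000667911572653815
handle 108 [0.53135794 0.16932151 0.09166445] 0.47231931876017047 -0.2965541549499212
blade 238 yaw 53.68 pitch deg 0.26 z 0.0295
```

View pics/w6.png

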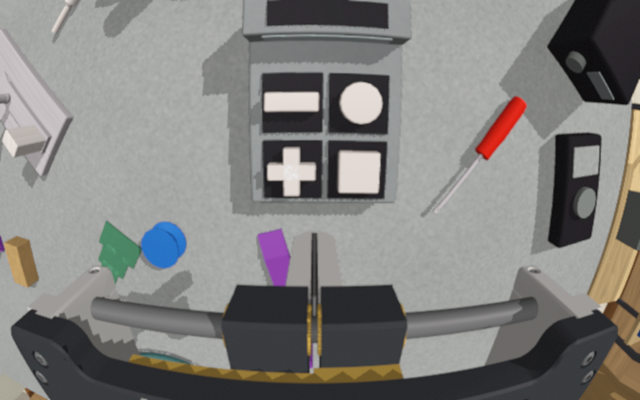

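The keys are clear in this view: bar (291,102), round (361,103), cross (291,172) and square (359,172). Next I take their centroids from depth.

```bash
python3 - <<'E'
from fit import *
d=np.load('pics/w6.png.npz')
for nm,u,v in[('bar',291,102),('round',361,103),('cross',291,172),('square',359,172)]:
    P=wcloud(d,u-33,u+33,v-30,v+30); m=(P[:,2]>.055)&(P[:,2]<.064); q=P[m]
    print(nm,wpt(d,u,v,.06).round(4),m.sum(),((q.min(0)+q.max(0))/2).round(4),np.ptp(q,axis=0).round(4))
E
```

```text
bar [ 0.5704 -0.2294  0.06  ] 1052 [ 0.5707 -0.229   0.0588] [0.0211 0.0565 0.0063]
round [ 0.5744 -0.3006  0.06  ] 1352 [ 0.5749 -0.3007  0.0584] [0.0431 0.0448 0.0066]
cross [ 0.4975 -0.2331  0.06  ] 1261 [ 0.4974 -0.2334  0.0584] [0.0511 0.0507 0.0067]
square [ 0.5022 -0.3046  0.06  ] 1690 [ 0.5009 -0.305   0.0584] [0.0473 0.0459 0.0059]
```

Emit:
{"op": "step_arm", "data": {
  "plan": [
    [16, 8, 0, 0],
    [25, 13, 0, 0],
    [25, 13, 0, 0],
    [25.6, 13.4, 0, 0],
    [0, 0, 20, 0],
    [0, 0, 25, 0],
    [0, 0, 25, 0],
    [0, 0, 25, 0],
    [0, 0, 20, 0],
    [0, 0, 15, 0],
    [0, 0, 4, 0],
    [0, 0, 0, 0]
  ]
}}

```text
t: 17.17
eef_pos: [0.574, -0.3011, 0.0646]
tool_rot: [[0.998, 0.06, -0.001], [0.06, -0.998, 0.001], [-0.001, -0.001, -1.0]]
force: [-0.8, -1.2, 0.4]
opening: 0.004
grip_force: 0.0
```

Emit:
{"op": "step_arm", "data": {
  "plan": [
    [0, 0, 3, 0],
    [0, 0, 3, 0],
    [0, 0, 2, 0],
    [0, 0, 2, 0],
    [0, 0, 2, 0],
    [0, 0, 2, 0],
    [0, 0, 0, 0]
  ]
}}

```text
t: 17.75
eef_pos: [0.5752, -0.3016, 0.0529]
tool_rot: [[0.998, 0.059, 0.001], [0.059, -0.998, -0.001], [0.001, 0.001, -1.0]]
force: [-4.1, 1.7, 20.5]
opening: 0.007
grip_force: 10.5
```

Emit:
{"op": "step_arm", "data": {
  "plan": [
    [0, 0, -5, 0],
    [0, 0, -12, 0],
    [0, 0, -16, 0],
    [-20, 0, 0, 0],
    [-27, -0.5, 0, 0],
    [-26.5, -0.5, 0, 0],
    [0, 0, 0, 0],
    [0, 0, 10, 0],
    [0, 0, 10, 0],
    [0, 0, 0, 0]
  ]
}}

```text
t: 18.58
eef_pos: [0.5007, -0.3038, 0.0621]
tool_rot: [[0.998, 0.059, -0.002], [0.059, -0.998, 0.002], [-0.002, -0.002, -1.0]]
force: [-0.9, 0.5, -1.2]
opening: 0.003
grip_force: 0.0
```

Emit:
{"op": "step_arm", "data": {
  "plan": [
    [0, 0, 3, 0],
    [0, 0, 3, 0],
    [0, 0, 2, 0],
    [0, 0, 2, 0],
    [0, 0, 2, 0],
    [0, 0, 1, 0],
    [0, 0, 0, 0]
  ]
}}

```text
t: 19.17
eef_pos: [0.5018, -0.3043, 0.0528]
tool_rot: [[0.998, 0.059, 0.001], [0.059, -0.998, -0.0], [0.001, 0.0, -1.0]]
force: [-7.3, 7.0, 26.4]
opening: 0.006
grip_force: 13.7
```

Emit:
{"op": "step_arm", "data": {
  "plan": [
    [0, 0, -5, 0],
    [0, 0, -14, 0],
    [0, 0, -16, 0],
    [15, -14, 0, 0],
    [24, -24, 0, 0],
    [20, -19, 0, 0],
    [14.2, -14.1, 0, 0],
    [0, 0, 0, 0],
    [0, 0, 12, 0],
    [0, 0, 10, 0],
    [0, 0, 0, 0]
  ]
}}

```text
t: 20.08
eef_pos: [0.5679, -0.2301, 0.0615]
tool_rot: [[0.998, 0.057, -0.004], [0.057, -0.998, 0.001], [-0.003, -0.001, -1.0]]
force: [-0.0, -0.2, -0.2]
opening: 0.003
grip_force: 0.0
```

Emit:
{"op": "step_arm", "data": {
  "plan": [
    [0, 0, 3, 0],
    [0, 0, 3, 0],
    [0, 0, 2, 0],
    [0, 0, 2, 0],
    [0, 0, 2, 0],
    [0, 0, 0, 0]
  ]
}}

```text
t: 20.58
eef_pos: [0.5699, -0.2299, 0.0531]
tool_rot: [[0.998, 0.058, -0.0], [0.058, -0.998, -0.001], [-0.0, 0.001, -1.0]]
force: [-7.3, -2.4, 14.5]
opening: 0.004
grip_force: 7.2
```

Fully down, at 14.5 N on the stop. I retract and check.

Emit:
{"op": "step_arm", "data": {
  "plan": [
    [0, 0, -5, 0],
    [0, 0, -15, 0],
    [0, 0, -25, 0],
    [0, 0, -25, 0],
    [0, 0, -25, 0],
    [0, 0, -25, 0],
    [0, 0, -20, 0],
    [-20, 0, 0, 0],
    [-20, 0, 0, 0],
    [-20, 0, 0, 0],
    [0, 0, 0, 0],
    [0, 0, 0, 0]
  ]
}}

```text
t: 21.58
eef_pos: [0.5097, -0.2332, 0.1927]
tool_rot: [[0.998, 0.058, 0.0], [0.058, -0.998, -0.001], [0.0, 0.001, -1.0]]
force: [0.1, -0.6, -1.2]
opening: 0.004
grip_force: 0.0
```

```bash
python3 - <<'E'
from fit import *
w=snap('wrist'); o=get_obs(); print(o['t'],o['eef_pos'])
for nm,x,y in[('bar',.5707,-.229),('round',.5749,-.3007),('cross',.4974,-.2334),('square',.5015,-.305)]:
    P=wcloud(w,100,540,0,230); m=np.hypot(P[:,0]-x,P[:,1]-y)<.007; print(nm,m.sum(),np.median(P[m,2]).round(4))
a=np.load('pics/top1.png.npz')['image'];d=snap('top'); 
cv2.imwrite('pics/end.png',cv2.resize(d['image'][130:300,190:460,::-1],None,fx=2.9,fy=2.9,interpolation=cv2.INTER_CUBIC))
E
```

```text
21.6333 [ 0.51039425 -0.23290617  0.19266736]
bar 148 0.0594
round 138 0.0594
cross 131 0.0593
square 122 0.0591
```

View pics/end.png

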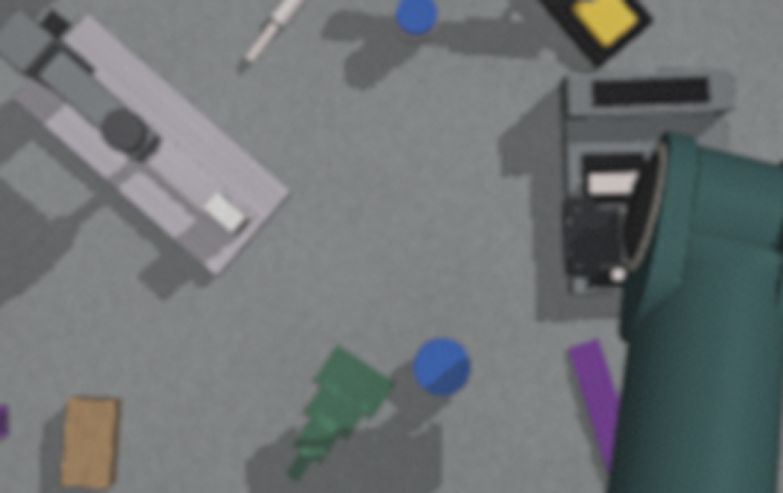

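The blade lies on the plate with its handle at crop (226,212), just inside the front edge, straight under the plunger. All four keys are back up at about 59 mm, and the bystanders have not moved.

```bash
python3 -c "
from workcell import order; print(order.hand_in())"
```

```text
the job is handed in; nothing more can be done
None
```

The job is handed in: the blade lies flat and centred under the plunger with its front edge about 60 mm past it, by my measurements, and the round, square and bar keys were each pressed to their stops in that order and sprang back, at about 22 s of the 67 s allowed.

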